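# Wedge the taper key tight in the carousel hub

### The job

Fix the tube carousel to its spindle: take the steel taper key with the rectangular head out of the grey stand, start it thin end down in the keyway of the carousel's hub with its flat side to the spindle, and tap or press it down, upright, until it is wedged tight. It is tight when it takes a push of about 15 N to drive it further; do not force it much harder than that, as overdriving bursts the hub. Leave it tight and let go, leave the round pin in the stand, and do not push about the glassware and boxes around.

Things in the scene. Friction and masses are not known exactly. Their poses are not given: they have to be found in the camera images.
- taper_key: Loose steel taper key, 0.10 to 0.16 kg: rectangular head 26 x 22 x 28 mm (x, y, z), below it a blade 60 mm long, 12 mm wide (y). Origin: centre of the head's underside, z up; head top at z = +28, tip at z = -60. Starts hanging upright in a pocket of key_stand, head on its top, axes as the stand's, flat side to the robot; lift straight out over 62 mm. Grip the head across y.
- key_tip (a point): Middle of the thin lower end of the key's blade, at x = -5, z = -60 mm in taper_key's frame, same axes. The tip is 5 mm thick (x). The flat side is vertical at x = -7.5 mm of taper_key's frame; the other side tapers 1:6, from x = -2.5 mm at the tip to x = +7.5 mm under the head.
- key_stand: Fixed grey block, 120 x 52 x 66 mm (x, y, z), with two rectangular pockets 30 mm either side of its middle along x; one holds the taper key, the other the round pin (which is where changes). Origin: centre of its underside; its x axis points away from the robot, within 0.4 rad of straight ahead.
- round_pin: Loose round steel pin with a round head 26 mm across and 20 mm tall, hanging in the other pocket of key_stand. Origin: centre of the head's underside. Not needed: leave it there.
- carousel: Fixed tube carousel: white base, disc 190 mm across (top z = 62 mm, tubes to 71 mm), in the middle a box-shaped aluminium hub 72 x 61 mm up to z = 125 mm. Dark steel spindle with a vertical flat in the hub; it sits with play, differently each time. Origin: centre of the underside; x points from the spindle through the keyway to the jaw, away from the robot within 0.5 rad of ahead.
- keyway (a point): Middle of the keyway's mouth at the hub's top (x 14.75, z 125 mm of the carousel), axes as the carousel's. In x the mouth runs from the spindle's flat (at -2.25 to -7.25 mm, unknown) to the jaw (+4.75), so the gap is 7 to 12 mm; 15.5 mm wide in y, 63 mm deep. Lips flaring outwards by 4.5 to 5 mm stand up to 6 mm above the mouth on all four sides.
- jaw: Dark steel outer wall of the keyway, 30 mm tall, its face sloping 1:6 inwards going down to match the key; yields outwards on a spring, 45 N/mm. The key bears on both walls with its tip 12 to 42 mm deep; from there the push to drive it grows 3 to 6 N per mm, and it stays where driven. A 15 N push leaves some 17 to 26 N on the jaw. Axes, origin: the carousel's.
- flask_3: Bystander: stoppered conical flask, 63 mm wide, 140 mm tall, loose on the worktop; origin at the centre of its underside. Leave it alone.
- flask_8: Bystander: stoppered conical flask, 63 mm wide, 140 mm tall, loose on the worktop; origin at the centre of its underside. Leave it alone.
- flask_9: Bystander: stoppered conical flask, 63 mm wide, 140 mm tall, loose on the worktop; origin at the centre of its underside. Leave it alone.
- reagent_bottle: Bystander: screw-cap bottle, 56 mm wide, 104 mm tall, loose; origin at the centre of its underside. Leave it alone.
- tip_box_red_front: Bystander: red pipette tip box, 86 x 121 x 67 mm, loose; origin at the centre of its underside. Leave it alone.
- petri_dish: Bystander: shallow glass dish, 92 mm wide, 16 mm tall, loose; origin at the centre of its underside. Leave it alone.
Not all that is in view belongs to the job. Leave any pink or turquoise look-alike of the taper_key alone.

How it is judged:
By the outcome, as a careful person would: the job done as asked, in the order asked, and still so for the second after the job is handed in, with the robot touching nothing.
It also fails if it takes over 70 s, if anything falls off the work surface, if the arm or the gripper's body presses on something with over 40 N, if the wrist force passes 120 N, or if a joint passes its speed limit or range.

### The arm

A 6-joint arm with a two-finger parallel gripper is mounted at the origin on a cart in front of the work surface, level with it; the furniture and walls round the work are solid. World frame = base frame: x ahead of the robot, y to its left, z up, the work surface at z = 0. Lengths are in m, angles in rad, forces in N, time in s.
With the tool pointing down it reaches from about 0.325 to 0.925 m from the base axis. Payload 3.1 kg.
Tool frame: the origin (TCP) lies at the very end of the fingers, on their centre line; the grasp point (between the pads) lies 19 mm behind it (bot.grip_depth is the z of the grasp point in the tool frame, in m); z points along the fingers, y is the direction in which the jaws open and shut (so a half turn about z gives the same grasp; the last joint's range is limited). The gripper opens to 85 mm and grips with 20 to 120 N. Pads are 22 mm wide; open, the fingers measure 114 mm over their backs; the gripper's body (76 mm by 85 mm) begins 54 mm behind the grasp point. The pads swing forward as they close: fully open they stand 13 mm farther back than shut.
Start: joints at [1.009, 0.217, 1.613, -0, 1.311, -0.112], TCP at [0.272, 0.563, 0.231] pointing down, gripper open.
Joint ranges: [-2.75, 2.75], [-0.78, 2.1], [0.31, 2.55], [-1.13, 4.27], [0.13, 2.63], [-2.58, 2.58]. Speed limits (rad/s): [2.79, 2.79, 3.14, 3.14, 3.14, 3.14].

### API

Orientations are given as a rotation vector (axis times angle).
In Python, from cell import telemetry, snapshot, camera_model, workorder, bot gives the robot as it stands.
- The arm moves only by the tool carry_out, never from a script. Its argument "targets" is a list of rows, each a list of 2 entries, a list of its own where there are three numbers: the shift along the world's x, y, z in mm, then the turn about the world's z in degrees. In form: [[[tx, ty, tz], twist], ...]. A call has 1 to 20 rows; each row is the pose to reach, as a shift and turn from the pose commanded when the call began; what a row does not reach only later rows make up. A row lasts 1/10 s, in which the tool goes at most 50 mm and 8.59 degrees, less where a joint would pass 70% of its speed; a pose out of reach is approached as far as the arm can. A call with a gripper value outside its range is refused whole. "hand" is the gripper command: -1 is shut, 1 is fully open, values between are in proportion, set as the call begins (left out, the last holds). The fingers move at their own pace and stop on an object; the grip force is fixed at half the most. Time passes only in rows, so rows that repeat a pose let the fingers close. It gives the time, the measured TCP pose, the force and the opening at its end, in the units of the state.
- telemetry.read_state(): the state, without advancing time (a new reading comes with each control period).
- snapshot(name): name is "scene" or "top" or "wrist"; returns the picture (400x640x3 uint8, blue, green, red); there is no depth.
- camera_model(name): a dict with "intrinsics" (3x3 intrinsics, pixels), "R" (3x3) and "t" (3): a world point X has camera coordinates R X + t. Camera axes: x right, y down, z forward; pixel columns grow to the right and rows downward; lengths in m; the calibration is good to about 2 mm. A picture is of the moment at which its call begins: read the wrist's pose just before it. camera_model takes no time and is no camera call; for the wrist camera it gives the pose at the moment of the call.
- workorder.hand_in(): hands the job in, once; it reports no verdict.
The state is a dict: "clock": time; "joints": joint angles; "dq": joint speeds; "joint_torque": joint torques, N m; "position": TCP position; "eef_rot": TCP orientation; "contact_force": force on the tool from outside, world axes, zero at the start; "wrist_torque": the same for the moment, N m; "gripper_width": finger opening in m.
Only numpy, scipy, OpenCV 4.12 (cv2) and the standard library are available. Lean on these libraries where they do the work, as an engineer would, in place of code of your own. Each camera call takes 0.05 s, during which the arm holds its last target.

## Working session

There is one attempt and no reset: what is moved stays moved. The work goes in short steps, Python scripts to look and compute and a tool call to move; the robot and the scene stay as the last step left them, time stands still between calls to the robot, and variables do not carry over. Pictures are saved under pics/ and viewed, and the job is handed in when it is done.

Besides the shell and the picture viewer there is one more tool, called after ">>>" by a JSON object that holds its "api" and its "payload", one argument or row to a line. carry_out: Moves the arm, as the interface text tells. Its arguments: {"type":"object","properties":{"targets":{"type":"array"},"hand":{"type":"number"}},"required":["targets"]}

```bash
ls; mkdir -p pics; python3 - <<'E'
from cell import telemetry, snapshot, camera_model, workorder, bot
import cv2
print(telemetry.read_state())
for n in ("scene","top","wrist"):
    im=snapshot(n); cv2.imwrite(f"pics/{n}0.png",im)
    m=camera_model(n); print(n,m)
print([a for a in dir(bot) if a[0]!='_'])
E
```

```text
pics
{'clock': 0.0, 'joints': array([ 1.00881455e+00,  2.17789465e-01,  1.61494718e+00, -2.28224057e-06,
        1.31131546e+00, -1.12188593e-01]), 'dq': array([ 0.00081274,  0.00042282, -0.00018165,  0.00068866, -0.00033761,
        0.00185589]), 'joint_torque': array([ 6.87579086e-04, -3.96831679e+01, -3.03856659e+01, -7.87871954e-05,
        9.45018284e-03,  1.20567765e-05]), 'position': array([0.27126617, 0.56214125, 0.22993958]), 'eef_rot': array([-0.70041032, -3.06168569,  0.00364607]), 'contact_force': array([0.20676732, 0.12739523, 1.62780068]), 'wrist_torque': array([-0.01793728,  0.01751451, -0.02628639]), 'gripper_width': 0.08533064703346141}
scene {'intrinsics': array([[489.56648812,   0.        , 321.9894463 ],
       [  0.        , 489.56648812, 197.14296921],
       [  0.        ,   0.        ,   1.        ]]), 'R': array([[ 0.85756394, -0.514159  ,  0.01498718],
       [-0.34158578, -0.5910304 , -0.73075455],
       [ 0.38458191,  0.62154935, -0.68247576]]), 't': array([-0.4938858 ,  0.24493212,  1.15094298])}
top {'intrinsics': array([[447.68068405,   0.        , 313.56730928],
       [  0.        , 447.68068405, 202.10757223],
       [  0.        ,   0.        ,   1.        ]]), 'R': array([[ 0.07624789, -0.99707148,  0.00589217],
       [-0.9702641 , -0.07555679, -0.22995379],
       [ 0.22972556,  0.01181653, -0.97318371]]), 't': array([-0.05456778,  0.57977813,  1.11218337])}
wrist {'intrinsics': array([[323.67112135,   0.        , 318.91001372],
       [  0.        , 323.67112135, 205.27592822],
       [  0.        ,   0.        ,   1.        ]]), 'R': array([[ 0.43414724,  0.90084062, -0.00153226],
       [ 0.86968788, -0.41868897,  0.26142406],
       [ 0.23485987, -0.11482913, -0.96522283]]), 't': array([-0.62469872, -0.03413732,  0.37907316])}
['PlanningError', 'grip_depth']
```

View pics/scene0.png

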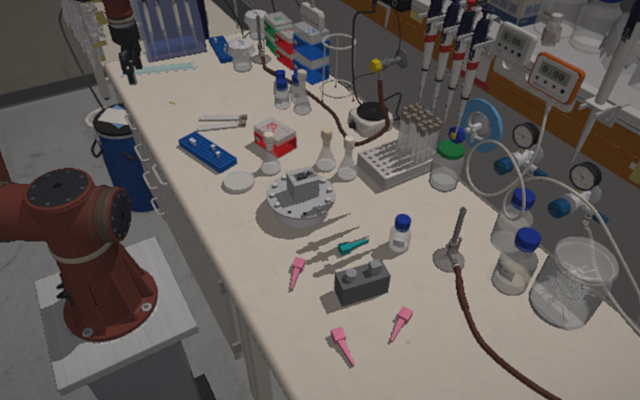

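View pics/top0.png

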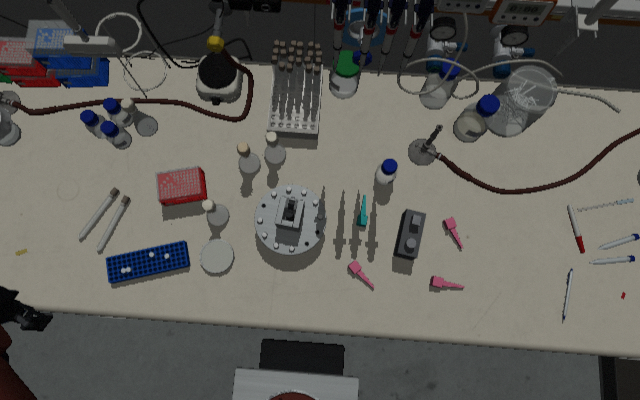

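View pics/wrist0.png

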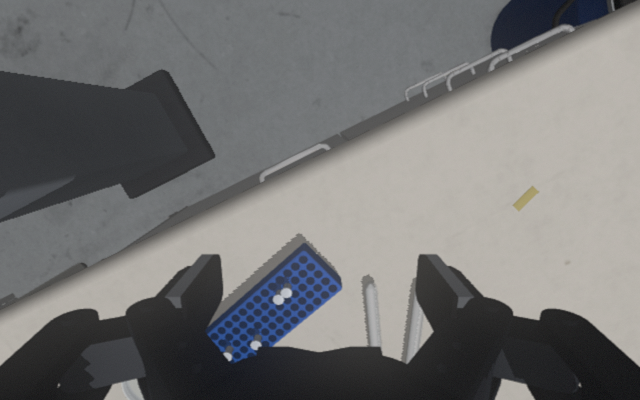

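The top view shows the carousel at about (289,218) and the grey stand at (410,233). There are pink look-alikes at (453,233), (447,284) and (361,275), and a turquoise one at (363,211). I'll enlarge the stand and the hub.

```bash
python3 - <<'E'
import cv2,numpy as np
t=cv2.imread("pics/top0.png"); s=cv2.imread("pics/scene0.png")
a=cv2.resize(t[195:275,375:445],None,fx=5,fy=5,interpolation=cv2.INTER_CUBIC)
b=cv2.resize(t[180:260,250:330],None,fx=5,fy=5,interpolation=cv2.INTER_CUBIC)
cv2.imwrite("pics/c1.png",np.hstack([a,b]))
a=cv2.resize(s[250:310,325:400],None,fx=5,fy=5,interpolation=cv2.INTER_CUBIC)
b=cv2.resize(s[160:220,265:340],None,fx=5,fy=5,interpolation=cv2.INTER_CUBIC)
cv2.imwrite("pics/c2.png",np.hstack([a,b]))
E
```

```text
(no output)
```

View pics/c1.png

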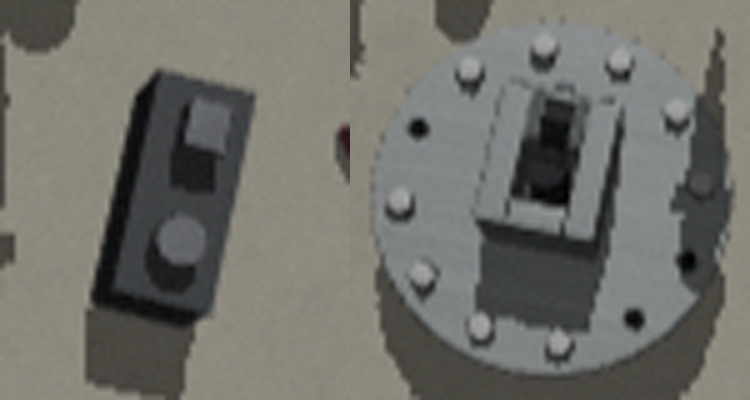

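View pics/c2.png

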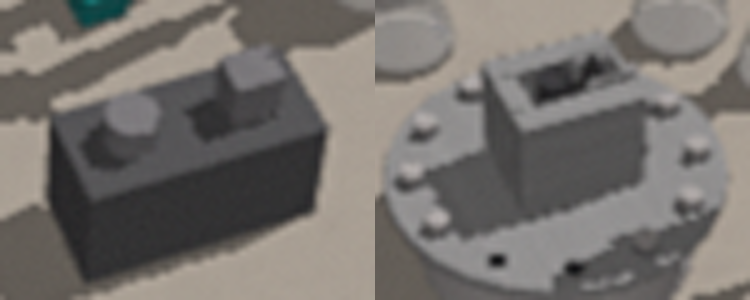

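In the far pocket, top image (416,221), the head is square-cornered: that is the taper key. The near one, at about (411,243), is round: that is the pin. The keys in other colours lie on the table. Next is a rough location.

```bash
cat > h.py <<'E'
import numpy as np
def ray(m,uv,z):
    K,R,t=m["intrinsics"],m["R"],m["t"]
    uv=np.atleast_2d(uv).astype(float)
    d=(np.linalg.inv(K)@np.c_[uv,np.ones(len(uv))].T).T@R   # world dirs
    c=-R.T@t
    return c+d*((z-c[2])/d[:,2])[:,None]
def proj(m,X):
    x=np.atleast_2d(X)@m["R"].T+m["t"]; x=x@m["intrinsics"].T
    return x[:,:2]/x[:,2:]
E
python3 - <<'E'
from cell import camera_model
from h import *
np.set_printoptions(precision=4,suppress=True)
m=camera_model("top")
def go(pts,ox,oy,z,n):
    p=ray(m,[(ox+(u+.5)/5-.5,oy+(v+.5)/5-.5) for u,v in pts],z)[:,:2]
    print(n,p.mean(0)); print(p); 
    for i in range(4):
        d=p[(i+1)%4]-p[i]; print(np.linalg.norm(d),np.degrees(np.arctan2(d[1],d[0])))
go([(158,68),(255,93),(213,314),(110,292)],375,195,.066,"stand")
go([(192,97),(232,103),(227,155),(187,150)],375,195,.094,"head")
go([(505,82),(622,98),(605,242),(478,218)],250-70,180,.125,"hub")
E
```

```text
stand [ 0.5209 -0.2698]
[[ 0.5852 -0.2543]
 [ 0.5757 -0.3056]
 [ 0.4578 -0.2863]
 [ 0.4651 -0.2331]]
0.05215901536057315 -100.50626375193319
0.11939776956070773 170.66724316412336
0.053678208470072146 82.25248872691853
0.12196030184829237 -10.04196527074309
head [ 0.5501 -0.2759]
[[ 0.5646 -0.2666]
 [ 0.5631 -0.2871]
 [ 0.5358 -0.2851]
 [ 0.5368 -0.2647]]
0.020594680300885553 -94.32242715104752
0.027341457721039335 175.86468635461418
0.020436992117734153 87.16329530525564
0.027872355033840456 -3.8005957522196785
hub [0.5402 0.0459]
[[0.578  0.0732]
 [0.5743 0.014 ]
 [0.5007 0.0164]
 [0.5079 0.0801]]
0.059361720127837574 -93.55275428041472
0.07365780403011957 178.10864334513076
0.0640732933853638 83.59785457173021
0.0704859435838847 -5.582757116390998
```

```bash
python3 - <<'E'
from cell import camera_model,telemetry
from h import *
from scipy.spatial.transform import Rotation as Ro
np.set_printoptions(precision=4,suppress=True)
s=telemetry.read_state(); R=Ro.from_rotvec(s["eef_rot"]).as_matrix(); print(R)
m=camera_model("wrist"); c=-m["R"].T@m["t"]
print("cam in tool",R.T@(c-s["position"])); print("cam axes in tool (rows)",m["R"]@R)
E
```

```text
[[-0.9006  0.4348 -0.001 ]
 [ 0.4348  0.9005 -0.0016]
 [ 0.0002 -0.0019 -1.    ]]
cam in tool [ 0.0665  0.0006 -0.1436]
cam axes in tool (rows) [[ 0.0007  1.     -0.0004]
 [-0.9652  0.0006 -0.2616]
 [-0.2616  0.0005  0.9652]]
```

>>> {"api": "carry_out", "payload": {
  "targets": [
    [[50,-95,0],5],
    [[100,-190,0],10],
    [[145,-280,0],15],
    [[190,-370,0],20],
    [[235,-460,0],20],
    [[269,-516,-20],20],
    [[269,-516,-20],20],
    [[269,-516,-20],20],
    [[269,-516,-20],20],
    [[269,-516,-20],20],
    [[269,-516,-20],20],
    [[269,-516,-20],20],
    [[269,-516,-20],20],
    [[269,-516,-20],20],
    [[269,-516,-20],20],
    [[269,-516,-20],20],
    [[269,-516,-20],20]
  ]
}}

```text
clock: 1.85
position: [0.5403, 0.048, 0.2114]
eef_rot: [0.155, 3.138, 0.0]
contact_force: [-0.3, 0.4, -0.2]
gripper_width: 0.0851
```

```bash
cat > snap.py <<'E'
import sys,pickle,cv2,numpy as np
from cell import telemetry,snapshot,camera_model
def take(name,tag):
    s=telemetry.read_state(); m=camera_model(name); im=snapshot(name)
    cv2.imwrite(f"pics/{tag}.png",im); pickle.dump((s,m),open(f"pics/{tag}.pkl","wb")); return s,m,im
if __name__=="__main__":
    s,m,im=take(sys.argv[1],sys.argv[2]); print(s["clock"],s["position"],s["contact_force"],np.abs(s["dq"]).max())
E
python3 snap.py wrist w1; python3 -c "
import cv2;im=cv2.imread('pics/w1.png');cv2.imwrite('pics/w1c.png',cv2.resize(im[110:310,220:420],None,fx=3,fy=3,interpolation=cv2.INTER_CUBIC))"
```

```text
1.85 [0.540302   0.04804831 0.21141292] [-0.31524261  0.43644013 -0.22377772] 0.0043236087601857855
```

View pics/w1.png

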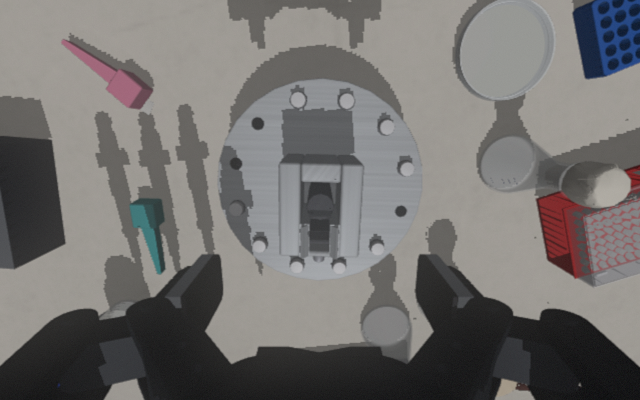

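View pics/w1c.png

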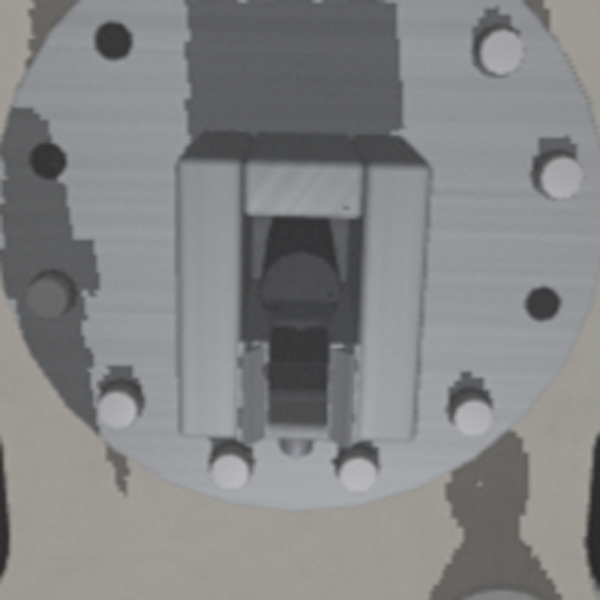

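```bash
cat > an.py <<'E'
import cv2,pickle
from h import *
np.set_printoptions(precision=4,suppress=True)
s,m=pickle.load(open("pics/w1.pkl","rb")); im=cv2.imread("pics/w1.png")
c=[(180,162),(430,162),(418,438),(183,437)]
c=[((u+.5)/3-.5+220,(v+.5)/3-.5+110) for u,v in c]
p=ray(m,c,.125)[:,:2]; print(p,p.mean(0))
for i in range(4):
    d=p[(i+1)%4]-p[i]; print(np.linalg.norm(d),np.degrees(np.arctan2(d[1],d[0])))
# disc ellipse
g=cv2.cvtColor(im,cv2.COLOR_BGR2HSV)
# disc edge samples picked
e=[(320,80),(222,160),(219,190),(230,228),(422,180),(415,222),(400,248),(250,105),(395,112),(320,279),(280,272),(362,270)]
q=ray(m,e,.062)[:,:2]
A=np.c_[2*q,np.ones(len(q))]; x=np.linalg.lstsq(A,(q**2).sum(1),rcond=None)[0]
r=np.sqrt(x[2]+x[:2]@x[:2]); print("disc",x[:2],r,np.linalg.norm(q-x[:2],axis=1)-r)
# tubes? enlarge
cv2.imwrite("pics/w1d.png",cv2.resize(cv2.convertScaleAbs(im[170:265,270:370],alpha=1.5),None,fx=6,fy=6,interpolation=cv2.INTER_CUBIC))
E
python3 an.py
```

```text
[[0.5032 0.0245]
 [0.509  0.0835]
 [0.5794 0.076 ]
 [0.5733 0.0161]] [0.5412 0.05  ]
0.05928741822270801 84.37806712339331
0.07081128094575707 -6.065477054708828
0.06020761612579171 -95.88935982975549
0.07054341233704911 173.18589958416854
disc [0.5373 0.0511] 0.09425978136552395 [-0.0005 -0.0011  0.0002  0.001  -0.0012  0.0011  0.003   0.0016 -0.0009
 -0.0015  0.     -0.0018]
```

View pics/w1d.png

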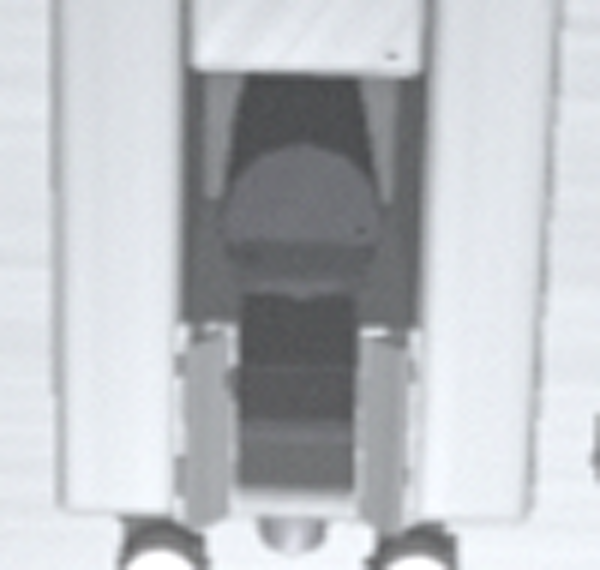

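```bash
cat >> an.py <<'E'
print("----")
yaw=np.radians(-6.1); ex=np.array([np.cos(yaw),np.sin(yaw)]); ey=np.array([-ex[1],ex[0]])
hc=p.mean(0)
def row(u,v,z):
    w=ray(m,[((u+.5)/6-.5+270,(v+.5)/6-.5+170)],z)[0,:2]-hc
    return np.round([w@ex*1e3,w@ey*1e3],1)
print("x,y in mm from hub centre along carousel axes")
for n,u,v in [("hub near inner edge",300,72),("spindle top back",302,145),("spindle flat top",300,240),("flare end",300,275),("flare end2",298,293),("line370",298,368),("line420",298,420),("line435",298,435),("line490",298,490),("hub far",298,515),("yL mouth",240,350),("yR mouth",357,350),("yL lip",178,350),("yR lip",417,350)]:
    print(n,row(u,v,.125),row(u,v,.131))
E
python3 an.py | sed -n '/----/,$p'
```

```text
----
x,y in mm from hub centre along carousel axes
hub near inner edge [-22.4  -0.9] [-23.5  -0.9]
spindle top back [-13.4  -0.6] [-14.8  -0.6]
spindle flat top [-1.4 -0.7] [-3.1 -0.8]
flare end [ 3.1 -0.7] [ 1.3 -0.7]
flare end2 [ 5.5 -0.9] [ 3.6 -0.9]
line370 [15.3 -0.8] [13.2 -0.9]
line420 [22.3 -0.8] [20.  -0.8]
line435 [24.3 -0.8] [21.9 -0.8]
line490 [31.8 -0.7] [29.2 -0.7]
hub far [35.3 -0.7] [32.6 -0.7]
yL mouth [13.  -8.1] [10.9 -7.9]
yR mouth [12.9  6.5] [10.8  6.3]
yL lip [ 13.1 -15.9] [ 11.  -15.5]
yR lip [12.8 14. ] [10.7 13.6]
```

>>> {"api": "carry_out", "payload": {
  "targets": [
    [[40,-4,-10],0],
    [[80,-8,-10],0],
    [[115,-12,-10],0],
    [[115,-12,-10],0],
    [[115,-12,-10],0],
    [[115,-12,-10],0],
    [[115,-12,-10],0]
  ]
}}

```text
clock: 2.6
position: [0.6547, 0.0353, 0.2015]
eef_rot: [-0.157, -3.137, -0.0]
contact_force: [-0.4, 1.0, -0.3]
gripper_width: 0.0852
```

```bash
python3 snap.py wrist w2; python3 - <<'E'
import pickle,cv2
from h import *
s,m=pickle.load(open("pics/w2.pkl","rb"))
c=proj(m,[0.551,0.048,0.125])[0]; print(c)
im=cv2.imread("pics/w2.png"); x,y=int(c[0])-60,max(0,int(c[1])-50); print(x,y)
cv2.imwrite('pics/w2c.png',cv2.resize(cv2.convertScaleAbs(im[y:y+100,x:x+120],alpha=1.5),None,fx=6,fy=6,interpolation=cv2.INTER_CUBIC))
E
```

```text
2.6 [0.65466189 0.03531777 0.2015107 ] [-0.43806951  1.04536639 -0.32146627] 0.0046274789678499625
[321.29384372  54.39913525]
261 4
```

View pics/w2c.png

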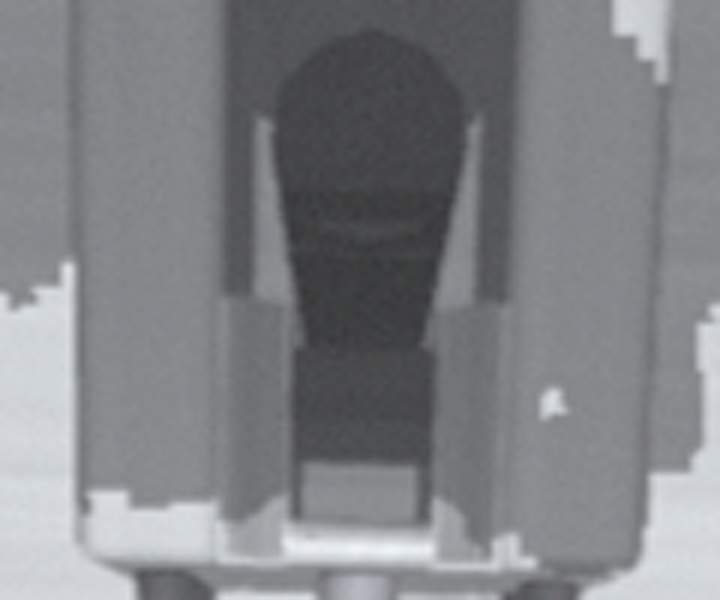

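```bash
cat > an2.py <<'E'
import cv2,pickle
from h import *
np.set_printoptions(precision=4,suppress=True)
s,m=pickle.load(open("pics/w2.pkl","rb"))
hc=np.array([.5412,.05])
yaw=np.radians(-6.1); ex=np.array([np.cos(yaw),np.sin(yaw)]); ey=np.array([-ex[1],ex[0]])
def row(u,v,z):
    w=ray(m,[((u+.5)/6-.5+261,(v+.5)/6-.5+4)],z)[0,:2]-hc
    return np.round([w@ex*1e3,w@ey*1e3],1)
for n,u,v in [("spindle back",370,30),("flat lip top",370,190),("flat mouth",370,250),("line345",365,345),("line460",365,460),("line525",365,525),("yL mouth",293,400),("yR mouth",433,400),("yL lip",222,400),("yR lip",503,400),("hub far",365,565),("hubL",78,300),("hubR",655,300)]:
    print(n,[row(u,v,z) for z in (.125,.131)])
E
python3 an2.py
```

```text
spindle back [array([-15.5,  -0.6]), array([-13.8,  -0.6])]
flat lip top [array([-0.9, -0.5]), array([ 0.4, -0.5])]
flat mouth [array([ 4.7, -0.4]), array([ 5.9, -0.4])]
line345 [array([13.8, -0.8]), array([14.8, -0.9])]
line460 [array([25.1, -0.7]), array([25.8, -0.8])]
line525 [array([31.7, -0.7]), array([32.1, -0.7])]
yL mouth [array([19.2, -8.4]), array([20. , -8.2])]
yR mouth [array([19.1,  6.4]), array([19.9,  6.2])]
yL lip [array([ 19.3, -15.9]), array([ 20.1, -15.5])]
yR lip [array([19.1, 13.8]), array([19.9, 13.3])]
hub far [array([35.7, -0.6]), array([36.1, -0.7])]
hubL [array([  9.7, -30.8]), array([ 10.7, -30. ])]
hubR [array([ 9.3, 29.3]), array([10.3, 28.5])]
```

>>> {"api": "carry_out", "payload": {
  "targets": [
    [[-16,-47,0],-4],
    [[-32,-94,0],-4],
    [[-48,-141,0],-4],
    [[-64,-188,0],-4],
    [[-80,-235,0],-4],
    [[-96,-282,-5],-4],
    [[-105,-310,-15],-4],
    [[-105,-310,-15],-4],
    [[-105,-310,-15],-4],
    [[-105,-310,-15],-4],
    [[-105,-310,-15],-4]
  ]
}}

```text
clock: 3.75
position: [0.5514, -0.2738, 0.1869]
eef_rot: [0.265, 3.13, -0.0]
contact_force: [0.5, 0.6, 0.2]
gripper_width: 0.0854
```

```bash
python3 snap.py wrist w3; python3 -c "
import cv2;im=cv2.imread('pics/w3.png');cv2.imwrite('pics/w3c.png',cv2.resize(cv2.convertScaleAbs(im[110:290,220:420],alpha=1.6),None,fx=3.0,fy=3,interpolation=cv2.INTER_CUBIC))"
```

```text
3.75 [ 0.55139138 -0.27380424  0.18690917] [0.45898473 0.58068928 0.19431658] 0.003515447284503031
```

View pics/w3c.png

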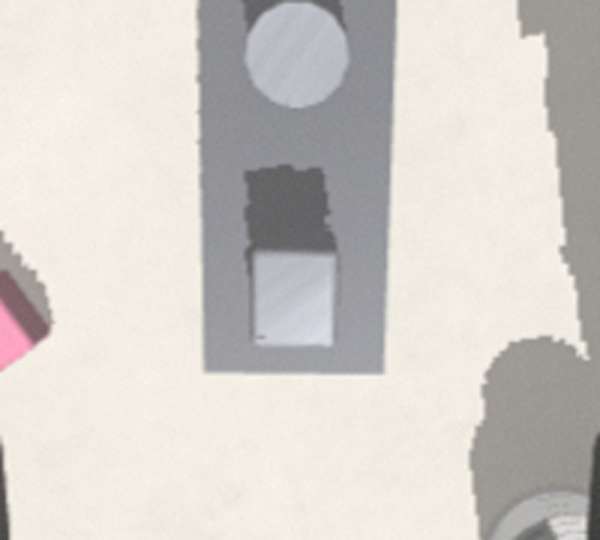

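The crop shows the rectangular head at (253–335, 252–346), the round pin head at (297,54), and the stand's far edge at y=373.

```bash
python3 - <<'E'
import pickle
from h import *
from scipy.spatial.transform import Rotation as Ro
np.set_printoptions(precision=4,suppress=True)
s,m=pickle.load(open("pics/w3.pkl","rb"))
def f(c,z): return ray(m,[((u+.5)/3-.5+220,(v+.5)/3-.5+110) for u,v in c],z)[:,:2]
p=f([(253,251),(335,251),(334,346),(254,346)],.094); print(p,p.mean(0))
for i in range(4):
    d=p[(i+1)%4]-p[i]; print(np.linalg.norm(d),np.degrees(np.arctan2(d[1],d[0])))
q=f([(204,373),(384,373),(396,0),(198,0)],.066); print(q)
for i in (0,1,3):
    d=q[(i+1)%4]-q[i]; print(np.linalg.norm(d),np.degrees(np.arctan2(d[1],d[0])))
R=Ro.from_rotvec(s["eef_rot"]).as_matrix(); print("tool y yaw",np.degrees(np.arctan2(R[1,1],R[0,1])))
print("d",(p.mean(0)-s["position"][:2])*1e3)
E
```

```text
[[ 0.5384 -0.2821]
 [ 0.5419 -0.2619]
 [ 0.5665 -0.2661]
 [ 0.5631 -0.2863]] [ 0.5525 -0.2741]
0.020488669719716846 80.3802930647883
0.025014833238175247 -9.62886958768714
0.02053005741361765 -99.62026389966219
0.02501467452574874 170.27633233662854
[[ 0.5779 -0.305 ]
 [ 0.5866 -0.2536]
 [ 0.4847 -0.2356]
 [ 0.476  -0.2866]]
0.05206306097649426 80.3795722594936
0.10349413201467277 169.9823909843372
0.10349513027352712 -10.202738144529038
tool y yaw 80.33810162205054
d [ 1.084  -0.3138]
```

>>> {"api": "carry_out", "payload": {
  "targets": [
    [[1,0,-40],0],
    [[1,0,-80],0],
    [[1,0,-105],0],
    [[1,0,-117],0],
    [[1,0,-117],0],
    [[1,0,-117],0]
  ]
}}

```text
clock: 4.4
position: [0.553, -0.2754, 0.0707]
eef_rot: [0.266, 3.128, -0.002]
contact_force: [-0.1, 0.5, 0.9]
gripper_width: 0.0852
```

>>> {"api": "carry_out", "payload": {
  "targets": [
    [[0,0,0],0],
    [[0,0,0],0],
    [[0,0,0],0],
    [[0,0,0],0],
    [[0,0,0],0],
    [[0,0,0],0],
    [[0,0,0],0],
    [[0,0,0],0],
    [[0,0,0],0],
    [[0,0,0],0],
    [[0,0,0],0],
    [[0,0,0],0]
  ],
  "hand": -1
}}

```text
clock: 5.6
position: [0.5522, -0.2755, 0.07]
eef_rot: [0.268, 3.129, -0.001]
contact_force: [0.3, 0.5, 4.8]
gripper_width: 0.021
```

>>> {"api": "carry_out", "payload": {
  "targets": [
    [[0,0,20],0],
    [[0,0,45],0],
    [[0,0,70],0],
    [[0,0,100],0],
    [[0,0,130],0],
    [[0,0,155],0],
    [[0,0,155],0],
    [[0,0,155],0],
    [[0,0,155],0]
  ]
}}

```text
clock: 6.5
position: [0.5502, -0.2742, 0.2211]
eef_rot: [-0.267, -3.126, -0.004]
contact_force: [0.5, -0.0, -1.4]
gripper_width: 0.0208
```

```bash
python3 snap.py wrist w4; python3 snap.py scene s4; python3 -c "
import cv2,numpy as np;im=cv2.imread('pics/w4.png');a=cv2.resize(cv2.convertScaleAbs(im[150:350,240:400],alpha=1.6),None,fx=2.5,fy=2.5,interpolation=cv2.INTER_CUBIC)
im=cv2.imread('pics/s4.png');b=cv2.resize(cv2.convertScaleAbs(im[150:310,300:428],alpha=1.4),None,fx=3.125,fy=3.125);cv2.imwrite('pics/w4c.png',np.hstack([a,b]))"
```

```text
6.5 [ 0.5501956  -0.27416642  0.22111229] [ 0.49035139 -0.01799093 -1.37788721] 0.007587147075268503
6.55 [ 0.5502118  -0.27417083  0.22107128] [-0.53266697  0.92795389 -2.09812611] 0.0032627734182358826
```

View pics/w4c.png

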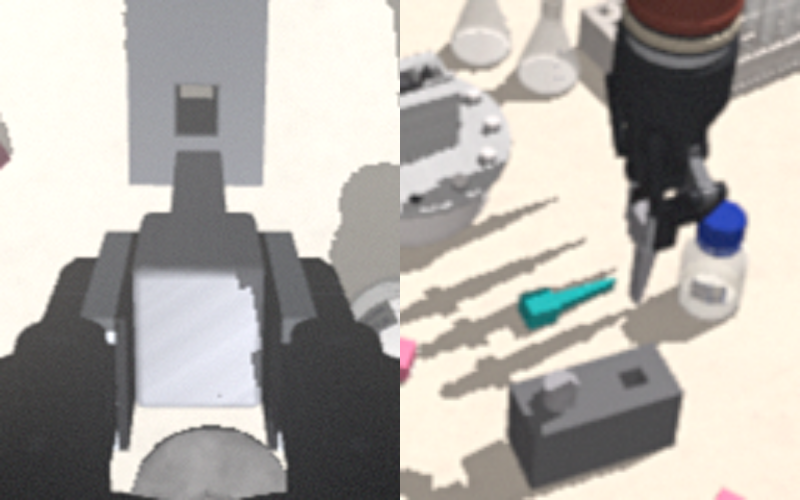

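```bash
cat > an4.py <<'E'
import pickle
from h import *
from scipy.spatial.transform import Rotation as Ro
np.set_printoptions(precision=4,suppress=True)
s,m=pickle.load(open("pics/w4.pkl","rb")); T=s["position"]
R=Ro.from_rotvec(s["eef_rot"]).as_matrix(); print(R); yw=np.arctan2(R[1,1],R[0,1])-np.pi/2
print("yaw",np.degrees(yw)); ex=np.array([np.cos(yw),np.sin(yw)]); ey=np.array([-ex[1],ex[0]])
def f(u,v,dz):
    w=ray(m,[((u+.5)/2.5-.5+240,(v+.5)/2.5-.5+150)],T[2]+dz)[0,:2]-T[:2]; return np.round([w@ex*1e3,w@ey*1e3],1)
for n,u,v,dz in [("topfrontL",135,268,.024),("topfrontR",265,268,.024),("topbackL",135,405,.024),("topbackR",258,405,.024),("botfrontL",140,212,-.004),("botfrontR",258,212,-.004),("tipL",178,152,-.064),("tipR",219,152,-.064)]: print(n,f(u,v,dz))
E
python3 an4.py
python3 -c "
import cv2;im=cv2.imread('pics/w4.png');cv2.imwrite('pics/w4d.png',cv2.resize(cv2.convertScaleAbs(im[200:320,280:360],alpha=1.6),None,fx=6,fy=5,interpolation=cv2.INTER_CUBIC))"
```

```text
[[-0.9855  0.1697 -0.0043]
 [ 0.1697  0.9855  0.0028]
 [ 0.0048  0.002  -1.    ]]
yaw -9.771941580777192
topfrontL [-12.4  -9.3]
topfrontR [-12.4  11.5]
topbackL [12.5 -9.8]
topbackR [12.5 10.8]
botfrontL [-11.6 -10.4]
botfrontR [-11.6  12.4]
tipL [-6.7 -4.4]
tipR [-6.7  6.5]
```

View pics/w4d.png

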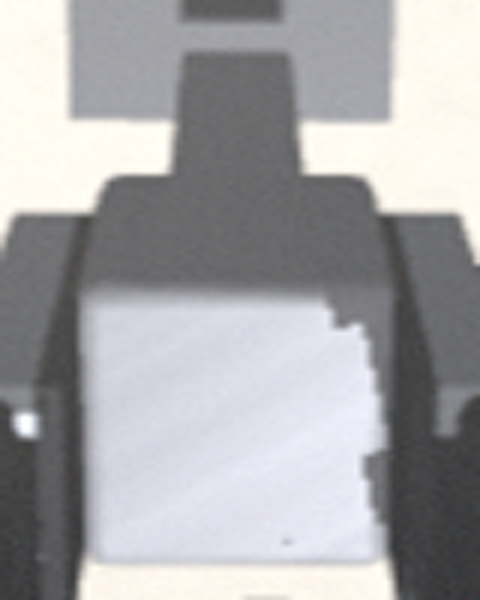

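>>> {"api": "carry_out", "payload": {
  "targets": [
    [[0,40,0],0],
    [[0,80,0],1],
    [[0,120,0],2],
    [[1,160,0],3],
    [[1,200,0],3.7],
    [[2,240,0],3.7],
    [[2,280,0],3.7],
    [[3,305,0],3.7],
    [[3,321,0],3.7],
    [[3,321,0],3.7],
    [[3,321,0],3.7],
    [[3,321,0],3.7],
    [[3,321,-5],3.7],
    [[3,321,-10],3.7],
    [[3,321,-10],3.7],
    [[3,321,-10],3.7]
  ]
}}

```text
clock: 8.2
position: [0.5545, 0.0455, 0.2138]
eef_rot: [-0.167, -3.136, 0.0]
contact_force: [0.5, -0.2, -1.0]
gripper_width: 0.0209
```

```bash
python3 snap.py wrist w5; python3 snap.py scene s5; python3 -c "
import cv2,numpy as np;im=cv2.imread('pics/w5.png');a=cv2.resize(cv2.convertScaleAbs(im[150:270,260:380],alpha=1.8),None,fx=4,fy=4,interpolation=cv2.INTER_CUBIC)
im=cv2.imread('pics/s5.png');b=cv2.resize(cv2.convertScaleAbs(im[110:230,260:340],alpha=1.4),None,fx=4,fy=4,interpolation=cv2.INTER_CUBIC);cv2.imwrite('pics/w5c.png',np.hstack([a,b]))"
```

```text
8.2 [0.55445224 0.04549053 0.21378922] [ 0.52474221 -0.20416174 -1.03057613] 0.011010868671927302
8.25 [0.55463396 0.04558927 0.21409895] [ 0.43381271 -0.1951574  -0.34737388] 0.00678209425306528
```

View pics/w5c.png

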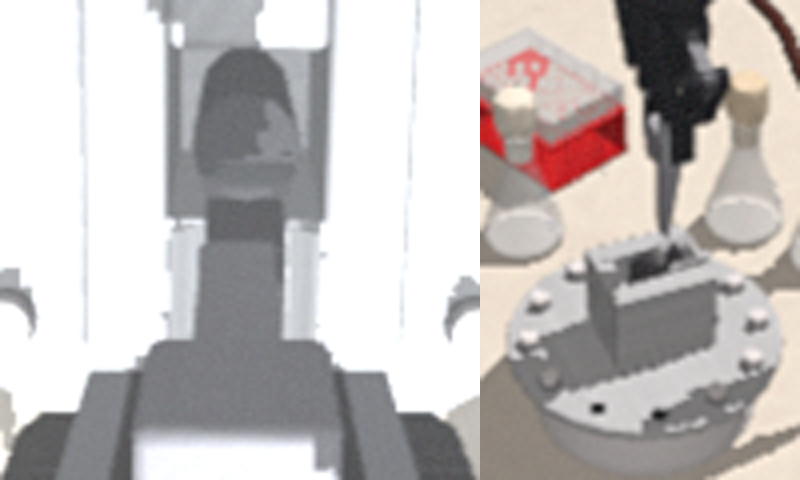

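```bash
python3 -c "
import cv2,numpy as np;im=cv2.imread('pics/w5.png');g=cv2.cvtColor(im,cv2.COLOR_BGR2GRAY)[185:240,295:345];print(g.min(),g.max())
g=np.clip((g.astype(float)-15)*2.6,0,255).astype('uint8')
cv2.imwrite('pics/w5d.png',cv2.resize(g,None,fx=10,fy=10,interpolation=cv2.INTER_NEAREST))"
```

```text
55 176
```

View pics/w5d.png

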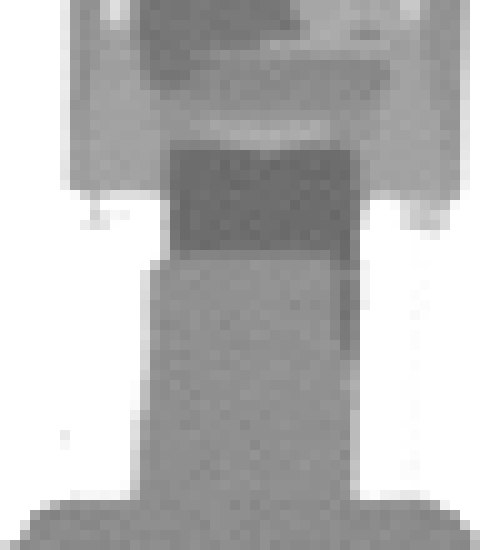

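```bash
cat > an5.py <<'E'
import pickle
from h import *
from scipy.spatial.transform import Rotation as Ro
np.set_printoptions(precision=4,suppress=True)
s,m=pickle.load(open("pics/w5.pkl","rb")); T=s["position"]
R=Ro.from_rotvec(s["eef_rot"]).as_matrix(); yw=np.arctan2(R[1,1],R[0,1])-np.pi/2; print(R[:,2],np.degrees(yw))
ex=np.array([np.cos(yw),np.sin(yw)]); ey=np.array([-ex[1],ex[0]])
def f(u,v,z):
    w=ray(m,[(u/10-.5+295,v/10-.5+185)],z)[0,:2]; d=w-T[:2]; return w,np.round([d@ex*1e3,d@ey*1e3],1)
zt=T[2]-.064
for n,u,v,z in [("tipL",152,250,zt),("tipR",332,250,zt),("flatmouth",265,148,.125),("flat lip top",265,60,.131),("mouthL",168,200,.125),("mouthR",358,200,.125),("lipL",68,180,.131),("lipR",460,190,.131)]: print(n,*f(u,v,z))
hc=np.array([.5412,.05])
E
python3 an5.py
```

```text
[-0.0009  0.     -1.    ] -6.108697611984065
tipL [0.5468 0.041 ] [-7.1 -5.3]
tipR [0.548  0.0529] [-7.2  6.7]
flatmouth [0.5468 0.0487] [-8.   2.4]
flat lip top [0.5388 0.0495] [-16.    2.3]
mouthL [0.55   0.0411] [-4.  -4.8]
mouthR [0.5515 0.0551] [-4.   9.3]
lipL [0.5462 0.0344] [ -7.1 -11.9]
lipR [0.5499 0.0625] [-6.3 16.4]
```

>>> {"api": "carry_out", "payload": {
  "targets": [
    [[-0.3,1.5,0],0],
    [[-0.3,1.5,-6],0],
    [[-0.3,1.5,-12],0],
    [[-0.3,1.5,-18],0],
    [[-0.3,1.5,-22],0],
    [[-0.3,1.5,-26],0],
    [[-0.3,1.5,-26],0],
    [[-0.3,1.5,-26],0],
    [[-0.3,1.5,-26],0]
  ]
}}

```text
clock: 9.2
position: [0.5547, 0.0473, 0.1887]
eef_rot: [0.166, 3.136, 0.0]
contact_force: [-0.8, -0.5, -0.7]
gripper_width: 0.021
```

```bash
python3 snap.py wrist w6; python3 snap.py scene s6; python3 -c "
import cv2,numpy as np;im=cv2.imread('pics/w6.png');a=cv2.resize(cv2.convertScaleAbs(im[150:270,260:380],alpha=1.3),None,fx=4,fy=4,interpolation=cv2.INTER_CUBIC)
im=cv2.imread('pics/s6.png');b=cv2.resize(cv2.convertScaleAbs(im[130:210,270:330],alpha=1.4),None,fx=5,fy=6,interpolation=cv2.INTER_CUBIC);cv2.imwrite('pics/w6c.png',np.hstack([a,b]))"
```

```text
9.2 [0.55471083 0.04734598 0.18865558] [-0.83169493 -0.48013204 -0.69622246] 0.003147269225225931
9.25 [0.55470916 0.04732734 0.18868331] [ 0.38919072  0.27071137 -0.9662911 ] 0.0031240357771901003
```

View pics/w6c.png

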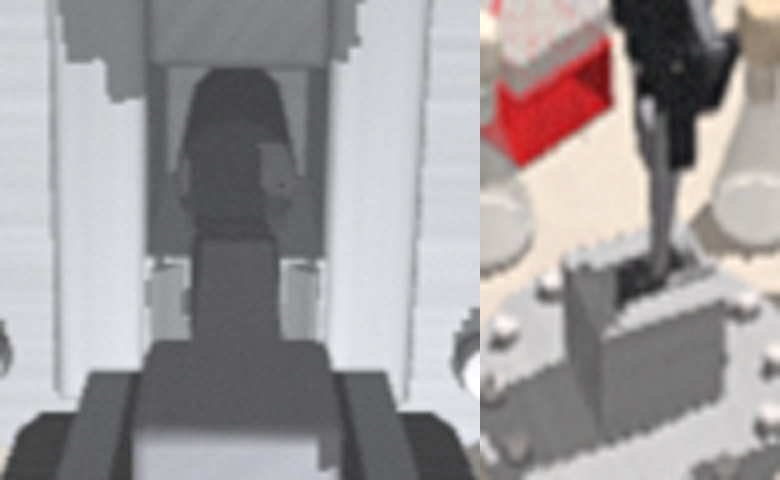

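The tip sits level with the mouth, centred between the lips (236 against 236 px), and there is no contact force. I'll keep lowering it.

>>> {"api": "carry_out", "payload": {
  "targets": [
    [[-0.5,0,-4],0],
    [[-0.5,0,-8],0],
    [[-0.5,0,-12],0],
    [[-0.5,0,-16],0],
    [[-0.5,0,-16],0],
    [[-0.5,0,-16],0]
  ]
}}

```text
clock: 9.9
position: [0.5538, 0.0474, 0.1721]
eef_rot: [-0.166, -3.137, -0.0]
contact_force: [0.7, 0.7, -0.7]
gripper_width: 0.0208
```

>>> {"api": "carry_out", "payload": {
  "targets": [
    [[0,0,-2],0],
    [[0,0,-4],0],
    [[0,0,-6],0],
    [[0,0,-6],0],
    [[0,0,-6],0]
  ]
}}

```text
clock: 10.4
position: [0.5538, 0.0474, 0.1662]
eef_rot: [-0.166, -3.137, -0.0]
contact_force: [0.3, 0.9, -0.8]
gripper_width: 0.021
```

>>> {"api": "carry_out", "payload": {
  "targets": [
    [[0,0,-2],0],
    [[0,0,-4],0],
    [[0,0,-4],0],
    [[0,0,-4],0]
  ]
}}

```text
clock: 10.8
position: [0.5536, 0.0474, 0.1623]
eef_rot: [-0.166, -3.136, -0.0]
contact_force: [-1.5, -0.2, 1.2]
gripper_width: 0.0209
```

>>> {"api": "carry_out", "payload": {
  "targets": [
    [[-0.3,0,-1],0],
    [[-0.3,0,-2],0],
    [[-0.3,0,-2],0],
    [[-0.3,0,-2],0]
  ]
}}

```text
clock: 11.2
position: [0.5537, 0.0474, 0.1614]
eef_rot: [0.167, 3.137, 0.0]
contact_force: [-4.5, 0.3, 5.6]
gripper_width: 0.0212
```

```bash
python3 - <<'E'
from cell import telemetry
s=telemetry.read_state(); print(s["position"],s["contact_force"],s["wrist_torque"])
E
```

```text
[0.55370497 0.04744497 0.16137486] [-4.4874559   0.34243849  5.57307741] [ 0.06872375  0.693399   -0.11546046]
```

>>> {"api": "carry_out", "payload": {
  "targets": [
    [[-0.4,0,0],0],
    [[-0.8,0,0],0],
    [[-0.8,0,0],0]
  ]
}}

```text
clock: 11.5
position: [0.5536, 0.0474, 0.1614]
eef_rot: [0.166, 3.135, 0.0]
contact_force: [-1.9, 0.6, 5.4]
gripper_width: 0.021
```

>>> {"api": "carry_out", "payload": {
  "targets": [
    [[0,0,-0.5],0],
    [[0,0,-1],0],
    [[0,0,-1],0],
    [[0,0,-1],0]
  ]
}}

```text
clock: 11.9
position: [0.5536, 0.0474, 0.161]
eef_rot: [0.166, 3.135, 0.0]
contact_force: [-3.7, 0.8, 7.8]
gripper_width: 0.0209
```

>>> {"api": "carry_out", "payload": {
  "targets": [
    [[-0.6,0,-0.7],0],
    [[-0.9,0,-1.5],0],
    [[-0.9,0,-1.5],0],
    [[-0.9,0,-1.5],0]
  ]
}}

```text
clock: 12.3
position: [0.5535, 0.0474, 0.1604]
eef_rot: [0.167, 3.134, 0.0]
contact_force: [-3.4, 0.9, 10.8]
gripper_width: 0.0209
```

>>> {"api": "carry_out", "payload": {
  "targets": [
    [[-0.3,0,-0.7],0],
    [[-0.3,0,-1.5],0],
    [[-0.3,0,-1.5],0],
    [[-0.3,0,-1.5],0]
  ]
}}

```text
clock: 12.7
position: [0.5535, 0.0474, 0.1597]
eef_rot: [0.167, 3.133, 0.0]
contact_force: [-4.1, 1.1, 13.0]
gripper_width: 0.021
```

>>> {"api": "carry_out", "payload": {
  "targets": [
    [[-0.6,0,0],0],
    [[-1.2,0,-0.5],0],
    [[-1.2,0,-1],0],
    [[-1.2,0,-1],0],
    [[-1.2,0,-1],0]
  ]
}}

```text
clock: 13.2
position: [0.5534, 0.0474, 0.1596]
eef_rot: [0.167, 3.13, 0.001]
contact_force: [-2.7, 1.1, 14.4]
gripper_width: 0.021
```

>>> {"api": "carry_out", "payload": {
  "targets": [
    [[0,0,-0.5],0],
    [[0,0,-1],0],
    [[0,0,-1],0],
    [[0,0,-1],0]
  ]
}}

```text
clock: 13.6
position: [0.5535, 0.0474, 0.1591]
eef_rot: [0.167, 3.13, 0.001]
contact_force: [-4.2, 0.1, 15.7]
gripper_width: 0.0211
```

```bash
python3 - <<'E'
from cell import telemetry
s=telemetry.read_state(); print(s["position"],s["contact_force"],s["wrist_torque"],s["eef_rot"])
E
python3 snap.py wrist w7;python3 snap.py scene s7;  python3 -c "
import cv2,numpy as np;im=cv2.imread('pics/w7.png');a=cv2.resize(cv2.convertScaleAbs(im[150:330,230:410],alpha=1.3),None,fx=2.67,fy=2.67,interpolation=cv2.INTER_CUBIC)
im=cv2.imread('pics/s7.png');b=cv2.resize(cv2.convertScaleAbs(im[130:210,270:330],alpha=1.4),None,fx=5,fy=6,interpolation=cv2.INTER_CUBIC);b=cv2.resize(b,(300,a.shape[0]));cv2.imwrite('pics/w7c.png',np.hstack([a,b]))"
```

```text
[0.55346171 0.04738408 0.15908287] [-4.23641342  0.11021937 15.65313107] [ 0.11217871  0.9790644  -0.08929906] [1.66568678e-01 3.13034311e+00 6.06513592e-04]
13.6 [0.55346171 0.04738408 0.15908287] [-4.23641342  0.11021937 15.65313107] 0.003500295037288141
13.65 [0.55345135 0.04738175 0.15906958] [-3.33488314 -0.14709318 16.07414821] 0.001662796777795174
```

View pics/w7c.png

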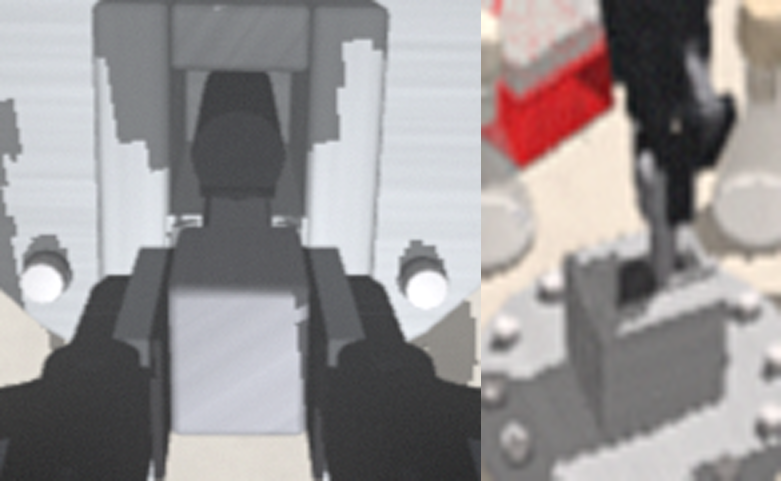

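>>> {"api": "carry_out", "payload": {
  "targets": [
    [[0.5,0,1],0],
    [[1,0,2],0],
    [[1.5,0,2.8],0],
    [[1.5,0,2.8],0],
    [[1.5,0,2.8],0]
  ]
}}

```text
clock: 14.2
position: [0.5535, 0.0474, 0.1591]
eef_rot: [0.167, 3.134, 0.0]
contact_force: [-2.5, -0.7, 6.9]
gripper_width: 0.0207
```

>>> {"api": "carry_out", "payload": {
  "targets": [
    [[0.3,0,1],0],
    [[0.6,0,2],0],
    [[0.6,0,2],0],
    [[0.6,0,2],0]
  ]
}}

```text
clock: 14.6
position: [0.5533, 0.0474, 0.1592]
eef_rot: [0.167, 3.135, 0.0]
contact_force: [2.5, 0.7, 0.8]
gripper_width: 0.0209
```

>>> {"api": "carry_out", "payload": {
  "targets": [
    [[0,0,0],0],
    [[0,0,0],0],
    [[0,0,0],0],
    [[0,0,0],0],
    [[0,0,0],0],
    [[0,0,0],0],
    [[0,0,0],0]
  ],
  "hand": 0
}}

```text
clock: 15.3
position: [0.5525, 0.0474, 0.1591]
eef_rot: [0.166, 3.137, -0.0]
contact_force: [-0.3, 0.7, -0.7]
gripper_width: 0.0427
```

>>> {"api": "carry_out", "payload": {
  "targets": [
    [[0,0,15],0],
    [[0,0,35],0],
    [[0,0,46],0],
    [[0,0,46],0],
    [[0,0,46],0],
    [[0,0,46],0]
  ]
}}

```text
clock: 15.9
position: [0.5518, 0.0474, 0.2042]
eef_rot: [-0.166, -3.135, 0.0]
contact_force: [0.1, -0.2, -0.2]
gripper_width: 0.0429
```

```bash
python3 snap.py wrist w8;python3 snap.py scene s8;  python3 -c "
import cv2,numpy as np;im=cv2.imread('pics/w8.png');a=cv2.resize(cv2.convertScaleAbs(im[130:310,230:410],alpha=1.3),None,fx=2.67,fy=2.67,interpolation=cv2.INTER_CUBIC)
im=cv2.imread('pics/s8.png');b=cv2.resize(cv2.convertScaleAbs(im[130:210,270:330],alpha=1.4),None,fx=5,fy=6,interpolation=cv2.INTER_CUBIC);b=cv2.resize(b,(300,a.shape[0]));cv2.imwrite('pics/w8c.png',np.hstack([a,b]))"
```

```text
15.9 [0.55181269 0.04739296 0.20419669] [ 0.14965931 -0.16653522 -0.17643269] 0.007544980955224472
15.95 [0.55170674 0.04737495 0.20396365] [-0.85191087  1.26039787 -0.11335134] 0.006467921979959953
```

View pics/w8c.png

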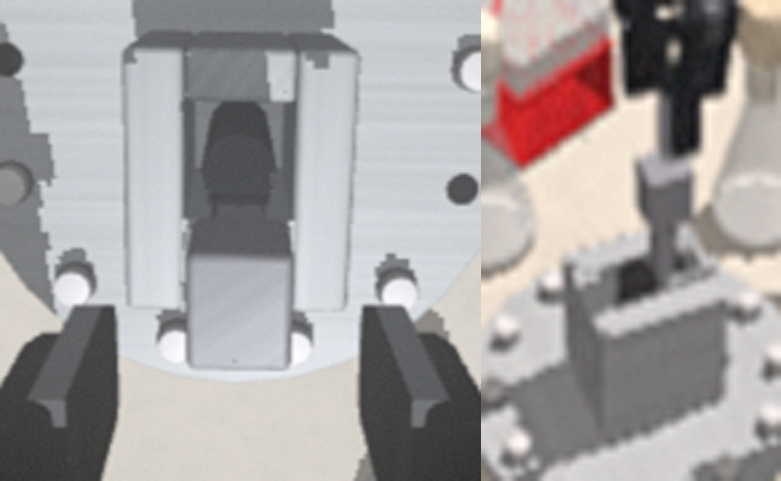

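The key stands upright in the keyway with the fingers clear. I'll check the head's position and then do a plain vertical push with closed fingers.

```bash
python3 - <<'E'
import pickle
from h import *
np.set_printoptions(precision=4,suppress=True)
s,m=pickle.load(open("pics/w8.pkl","rb")); T=s["position"]
k=2.67
c=[((u+.5)/k-.5+230,(v+.5)/k-.5+130) for u,v in [(189,257),(291,257),(288,368),(189,368),(193,223),(287,223)]]
p=ray(m,c[:4],.183)[:,:2]; print(p,p.mean(0),p.mean(0)-T[:2])
q=ray(m,c[4:],.155)[:,:2]; print("front top mid",p[:2].mean(0),"front bottom mid",q.mean(0), "top sizes",np.linalg.norm(p[1]-p[0]),np.linalg.norm(p[2]-p[1]))
E
```

```text
[[0.5408 0.0394]
 [0.5429 0.0598]
 [0.5672 0.057 ]
 [0.565  0.0365]] [0.554  0.0482] [0.0022 0.0008]
front top mid [0.5419 0.0496] front bottom mid [0.543  0.0496] top sizes 0.020511775848987283 0.024381192592320085
```

>>> {"api": "carry_out", "payload": {
  "targets": [
    [[0,0,0],0],
    [[0,0,0],0],
    [[0,0,0],0],
    [[0,0,0],0],
    [[0,0,0],0],
    [[0,0,0],0],
    [[0,0,0],0],
    [[0,0,0],0]
  ],
  "hand": -1
}}

```text
clock: 16.8
position: [0.5525, 0.0473, 0.2051]
eef_rot: [0.166, 3.137, 0.0]
contact_force: [-0.1, 0.0, -0.9]
gripper_width: -0.0002
```

>>> {"api": "carry_out", "payload": {
  "targets": [
    [[0,0.5,-8],0],
    [[0,0.5,-15],0],
    [[0,0.5,-19],0],
    [[0,0.5,-19],0],
    [[0,0.5,-19],0]
  ]
}}

```text
clock: 17.3
position: [0.5523, 0.0478, 0.1857]
eef_rot: [-0.166, -3.136, 0.0]
contact_force: [-0.1, -0.1, 0.4]
gripper_width: 0.0002
```

>>> {"api": "carry_out", "payload": {
  "targets": [
    [[0,0,-1],0],
    [[0,0,-2],0],
    [[0,0,-3],0],
    [[0,0,-4],0],
    [[0,0,-4],0],
    [[0,0,-4],0]
  ]
}}

```text
clock: 17.9
position: [0.5529, 0.0479, 0.1833]
eef_rot: [0.166, 3.136, 0.0]
contact_force: [-2.3, 0.2, 5.9]
gripper_width: -0.0002
```

>>> {"api": "carry_out", "payload": {
  "targets": [
    [[0,0,-0.8],0],
    [[0,0,-1.6],0],
    [[0,0,-1.6],0],
    [[0,0,-1.6],0]
  ]
}}

```text
clock: 18.3
position: [0.5531, 0.0479, 0.1832]
eef_rot: [0.166, 3.136, 0.0]
contact_force: [-5.0, 0.2, 11.7]
gripper_width: -0.0002
```

>>> {"api": "carry_out", "payload": {
  "targets": [
    [[-0.2,0,-0.5],0],
    [[-0.4,0,-1],0],
    [[-0.4,0,-1],0],
    [[-0.4,0,-1],0]
  ]
}}

```text
clock: 18.7
position: [0.5532, 0.0479, 0.1832]
eef_rot: [0.166, 3.135, 0.0]
contact_force: [-4.7, -0.1, 13.0]
gripper_width: -0.0001
```

>>> {"api": "carry_out", "payload": {
  "targets": [
    [[-0.6,0,-0.2],0],
    [[-1.2,0,-0.5],0],
    [[-1.2,0,-0.5],0],
    [[-1.2,0,-0.5],0]
  ]
}}

```text
clock: 19.1
position: [0.553, 0.0479, 0.1832]
eef_rot: [0.166, 3.132, 0.0]
contact_force: [-3.3, 0.5, 14.7]
gripper_width: 0.0001
```

>>> {"api": "carry_out", "payload": {
  "targets": [
    [[-0.3,0,-0.3],0],
    [[-0.3,0,-0.5],0],
    [[-0.3,0,-0.5],0],
    [[-0.3,0,-0.5],0]
  ]
}}

```text
clock: 19.5
position: [0.5531, 0.0479, 0.1832]
eef_rot: [0.166, 3.131, 0.0]
contact_force: [-3.9, -0.3, 15.2]
gripper_width: -0.0004
```

A 15 N vertical push with open-handed contact no longer moves the key: z stays at 0.1832 from 6 N up to 15 N. I'll retreat and take a last look.

>>> {"api": "carry_out", "payload": {
  "targets": [
    [[1,0,3],0],
    [[1.5,0,8],0],
    [[1.5,0,30],0],
    [[1.5,0,70],0],
    [[-20,0,110],0],
    [[-60,0,110],0],
    [[-60,0,110],0],
    [[-60,0,110],0]
  ]
}}

```text
clock: 20.3
position: [0.4899, 0.0479, 0.2879]
eef_rot: [-0.166, -3.137, 0.0]
contact_force: [-0.6, 0.2, 0.4]
gripper_width: -0.0
```

```bash
python3 snap.py top t9;python3 snap.py scene s9;  python3 -c "
import cv2,numpy as np;im=cv2.imread('pics/s9.png');a=cv2.resize(cv2.convertScaleAbs(im[130:310,225:425],alpha=1.3),None,fx=2.5,fy=2.5,interpolation=cv2.INTER_CUBIC)
b=cv2.resize(cv2.convertScaleAbs(im[140:220,270:330],alpha=1.4),(300,450),interpolation=cv2.INTER_CUBIC);cv2.imwrite('pics/s9c.png',np.hstack([a,b]))"
```

```text
20.3 [0.48991619 0.0479026  0.2878506 ] [-0.58191363  0.20035254  0.36408585] 0.03695991722382342
20.35 [0.49061901 0.047842   0.28785257] [0.43154982 0.54773494 0.16340357] 0.02541109426636929
```

View pics/s9c.png

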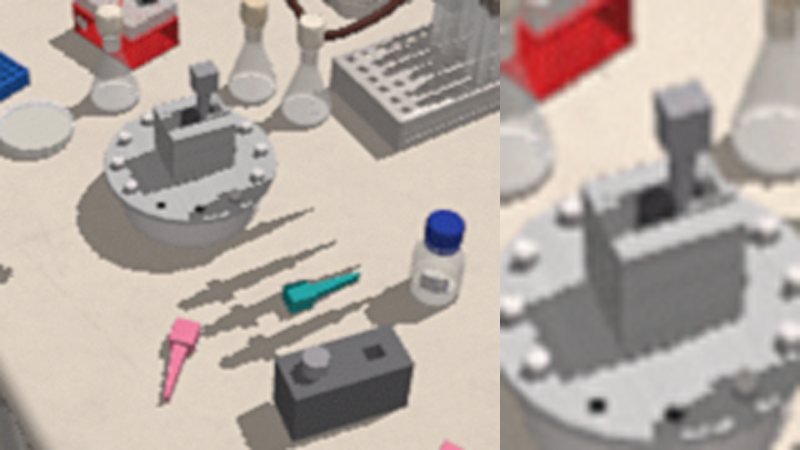

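View pics/t9.png

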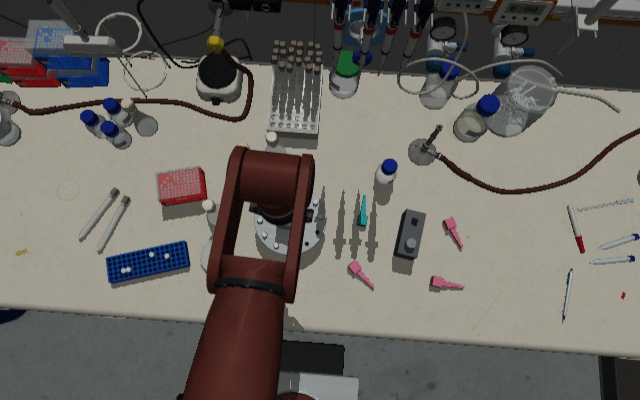

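The key stands upright in the hub, with its head at scene (302,161). The pin is still in the stand at (351,274), the other items look unmoved, and the robot is clear, so I'm handing in.

```bash
python3 -c "
from cell import workorder; print(workorder.hand_in())"
```

```text
the job is handed in; nothing more can be done
None
```

The taper key is wedged tight and upright in the carousel's keyway, and the job is handed in. It took about 20 s on the robot's clock.

- **What I did:** I took the rectangular-headed key from the stand's far pocket and lined up its tip with the keyway in the wrist camera. I lowered it flat side to the spindle; both walls took hold at about 27 mm depth. I then pressed it down a further 3 mm or so, until the reading was 15.7–16.1 N, and let go.
- **Tightness check:** I pushed down on the head with closed fingers up to 15.2 N. The key did not move; the height stayed within 0.1 mm from 6 N upwards.
- **Last pictures:** The key stood upright, the round pin was still in the stand, the other items looked unmoved, and the robot was touching nothing.
- **Small disagreements:**
  - A sideways force of 3–5 N stayed on during the presses because the arm gives a little.
  - My position estimates for the spindle flat differed by about 1 mm between views.
  - In the wrist view after release, the head's front face showed about 1 mm of lean over 28 mm. It had shown about 0.8 mm while held in the gripper, so I took it as camera error.

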